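Shut the dust extractor's filter hatch and lock its two quarter-turn fasteners

ROBOT

A 6-joint arm with a two-finger parallel gripper is mounted at the origin on the work surface. World frame = base frame: x ahead of the robot, y to its left, z up, the work surface at z = 0. Lengths are in mm, angles in rad, forces in N, time in s.
With the tool pointing down it reaches from about 300 to 775 mm from the base axis. Payload 14.6 kg.
Tool frame: the origin (TCP) lies at the very end of the fingers, on their centre line; the grasp point (between the pads) lies 19 mm behind it; z points along the fingers, y is the line along which they close (so a half turn about z gives the same grasp; the last joint's range is limited). The gripper opens to 94 mm and grips with 3 to 60 N. Pads are 16 mm wide; open, the fingers measure 119 mm over their backs; the gripper's body (75 mm by 177 mm) begins 78 mm behind the grasp point.
Start: joints at [1.121, 0.3, 1.521, -0, 1.321, -0.067], TCP at [205.432, 510.183, 205.446] pointing down, gripper open.
Joint ranges: [-3.03, 3.03], [-0.79, 2.21], [0.23, 2.52], [-1.04, 4.18], [0, 3.07], [-2.55, 2.55]. Speed limits (rad/s): [2.22, 2.22, 2.57, 3.14, 3.14, 3.14].

INTERFACE

Orientations are given as [roll, pitch, yaw] about the fixed x, y, z axes, in that order (R = Rz(yaw) Ry(pitch) Rx(roll)).
In Python, from cell import manip, eyes, ticket gives the robot as it stands. The module is installed in compiled form; this text tells all that it offers.
- The arm moves only by the tool arm_command, never from a script. Its argument "plan" is a list of rows, each a list of 5 numbers: the opening, from -1 (shut) to 1 (fully open), then the shift along the tool's x, y, z in m, then the turn about the tool's z in rad. In form: [[jaw, dx, dy, dz, roll], ...]. A call has 1 to 20 rows; each row shifts and turns the commanded pose from where the row before left it, along the tool's axes as they then stand; what a row does not reach is not made up. A row lasts 1/8 s, in which the tool goes at most 62.5 mm and 10.7 degrees, less where a joint would pass 70% of its speed; a pose out of reach is approached as far as the arm can. A call is refused whole if a number of a shift passes 0.0625 or a number of a turn 0.188, either way. A call with a gripper value outside its range is refused whole. The fingers move at their own pace and stop on an object; "newtons" is the grip in N (left out, the last holds). Time passes only in rows, so rows that do not move let the fingers close. It gives the time, the measured TCP pose, the force, the opening and the grip force at its end, in the units of the state.
- manip.read_state(): the state, without advancing time (a new reading comes with each control period).
- eyes.camera(name): name is "scene" or "top" or "wrist"; returns a dict with "img" (420x560x3 uint8, blue, green, red), "z_map" (420x560 float32, mm along the optical axis (not along the pixel's ray), 0 where there is no reading), "fx", "fy", "cx", "cy" (pixels), "eye" and "orientation" of the camera in the world. Camera axes: x right, y down, z forward; pixel columns grow to the right and rows downward; lengths in mm; the calibration is good to about 2 mm. A picture is of the moment at which its call begins.
- ticket.sign_off(): hands the job in; it is judged then, once.
The state is a dict: "clock": time; "joints": joint angles; "qd": joint speeds; "effort": joint torques, N m; "eef_pos": TCP position; "eef_rot": TCP orientation; "wrist_force": force on the tool from outside, world axes, zero at the start; "moment": the same for the moment, N m; "finger_gap": finger opening in mm; "finger_force": force on a finger pad.
Only numpy, scipy, OpenCV 4.12 (cv2) and the standard library are available. Lean on these libraries where they do the work, as an engineer would, in place of code of your own. Each camera call takes 0.05 s, during which the arm holds its last target. There are 200 camera calls.

TASK

The filter hatch on top of the blue dust extractor has been left standing ajar. Press it down shut and, with a fingertip in the slot of each of its two orange fasteners, turn each one a full quarter turn clockwise until both are locked and the hatch stays down by itself. Do not pinch, pull up or lift anything, and leave the tools and other things around undisturbed.

Things in the scene. Friction and masses are not known exactly. Their poses are not given: they have to be found in the camera images.
- extractor: blue steel case of a bench dust extractor, 340 (x) x 560 (y) x 150 mm, fixed to the bench. Origin at the centre of its underside, on the bench; its front (louvred grille) faces -x, y to its left. The grey control deck (dial 14 mm high, red switch) is the strip of its top at y below -130 mm.
- hatch (a joint): opening angle of the light grey hatch (260 x 380 x 8 mm) in rad: 0 = shut, at its stop; ajar at 0.14 to 0.26. Its hinge line runs along y at x = 110 mm, 156 mm above the bench in the extractor's frame; front edge 265 mm from it. A hinge spring lifts it: let go unlocked, it rises again; pressing it shut takes 5 to 7 N at the fasteners.
- hatch_edge (a point): middle of the hatch's free front edge, on its top face; with the hatch shut at x = -155 mm, y = 65 mm, 158 mm above the bench in the extractor's frame. Axes as the hatch's: x towards the hinge, z out of its top.
- slot_left (a point): middle of the floor of the left fastener's slot (36 mm wide, 72 long, 14 deep) in its orange rotor, 88 mm across, flush with the fixed black ring round it (106 mm across). x runs along the slot, z is the turning axis, out of the hatch. Hatch shut: 160 mm above the bench (ring top 174), at x = -100, y = 180 mm in the extractor's frame.
- cam_left (a joint): turn of the left fastener in rad, clockwise from above: 0 = open (slot front to back, white pointer at the red dot), pi/2 = locked, at its stop (slot along the hatch's front edge, pointer at the green dot). Friction 0.1 N m; stays where left. Its cam catches the frame from 0.6 rad on and draws the hatch home, but only if the hatch is pressed to within 4 mm of shut there; else it jams or misses.
- slot_right (a point): middle of the floor of the right fastener's slot (36 mm wide, 72 long, 14 deep) in its orange rotor, 88 mm across, flush with the fixed black ring round it (106 mm across). x runs along the slot, z is the turning axis, out of the hatch. Hatch shut: 160 mm above the bench (ring top 174), at x = -100, y = -50 mm in the extractor's frame.
- cam_right (a joint): turn of the right fastener in rad, clockwise from above: 0 = open (slot front to back, white pointer at the red dot), pi/2 = locked, at its stop (slot along the hatch's front edge, pointer at the green dot). Friction 0.1 N m; stays where left. Its cam catches the frame from 0.6 rad on and draws the hatch home, but only if the hatch is pressed to within 4 mm of shut there; else it jams or misses.
- screwdriver: screwdriver with red handle, 200 mm long, lying on the rear strip of the extractor's top behind the hatch hinge; origin under its middle
- tape_measure: yellow tape measure, 66 x 40 x 58 mm, standing on the rear of the extractor's control deck; origin at the centre of its underside
- paintbrush: flat paintbrush, 200 mm long, lying on the bench; origin under its middle
- screw_jar: screw jar, 68 mm across and 85 mm tall, standing on the bench; origin at the centre of its underside
- masking_tape: roll of yellow tape, 100 mm across and 25 mm tall, lying flat on the bench; origin at the centre of its underside
- wrench: steel wrench, 180 mm long, lying on the bench; origin under its middle
- drill: blue and black cordless drill, about 200 mm long and 220 mm tall, standing on its battery; origin at the centre of its underside

How it is judged (in metres and radians):
On the way, in this order (a step that is already met when the one before it is completed fails the run):
1. the hatch is shut and one fastener is turned to locked (value of joint hatch below 0.015 rad and value of joint any of cam_left, cam_right above 1.4 rad), for 0.2 s.
2. the hatch is shut and both fasteners are turned to locked (value of joint hatch below 0.015 rad and value of joint each of cam_left, cam_right above 1.4 rad), for 0.2 s.
At the end, for the whole second after the job is handed in: Both fasteners stand within 0.17 rad (10 degrees) of their locked stop, and the hatch stays shut by itself within 0.015 rad (about 4 mm at its front edge) (all of step 2); the robot touches nothing.
It fails at once if the hatch is pulled up or lifted beyond where it stood ajar (above 0.36 rad) (value of joint hatch above 0.36 rad).
It fails at once if one of the loose things around is moved by more than 30 mm (distance of any of screwdriver, tape_measure, paintbrush, screw_jar, masking_tape, wrench, drill from where it was at the start of the episode above 0.03 m).
It also fails if it takes over 54 s, if anything falls off the work surface, if the arm or the gripper's body presses on something with over 40 N, if the wrist force passes 120 N, or if a joint passes its speed limit or range.

## Working session

There is one attempt and no reset: what is moved stays moved. The work goes in short steps, Python scripts to look and compute and a tool call to move; the robot and the scene stay as the last step left them, time stands still between calls to the robot, and variables do not carry over. Pictures are saved under pics/ and viewed, at most 10 in all, crops included, and the job is handed in when it is done.

Besides the shell and the picture viewer there is one more tool, called after ">>>" as name(argument=value, ...) on one line, values as JSON. arm_command: Moves the arm, as the interface text tells. Its arguments: {"type":"object","properties":{"plan":{"type":"array"},"newtons":{"type":"number"}},"required":["plan"]}

```bash
mkdir -p pics; cat > h.py <<'E'
import numpy as np, cv2
from cell import manip, eyes, ticket
from scipy.spatial.transform import Rotation as R
def shot(n,f):
    c=eyes.camera(n); cv2.imwrite('pics/'+f+'.png',c['img']); np.savez('/tmp/'+f+'.npz',**{k:np.array(v) for k,v in c.items()}); return c
def rot(o):
    o=np.array(o,float)
    return o if o.shape==(3,3) else (R.from_euler('xyz',o).as_matrix() if o.size==3 else R.from_quat(o).as_matrix())
def px(c,u,v,w=1):
    z=c['z_map'][v-w:v+w+1,u-w:u+w+1]; z=np.median(z[z>0])
    p=np.array([(u-c['cx'])/c['fx']*z,(v-c['cy'])/c['fy']*z,z])
    return rot(c['orientation'])@p+np.array(c['eye'])
E
python3 - <<'E'
from h import *
for n in ['scene','top']:
    c=shot(n,n+'0'); print(n,c['fx'],c['cx'],c['cy'],c['eye'],c['orientation'])
print(manip.read_state())
E
```

```text
scene 458.0308511874689 278.0362530465917 211.22385771656974 [1531.22325226  -97.85605321 1434.23300433] [-2.50222649e+00  4.52445146e-04  1.48752225e+00]
top 540.4767267614653 277.19746383624744 212.12939391251976 [ 405.17210681  -22.21378398 1767.71069049] [-3.06782584 -0.00451683 -1.55024313]
{'clock': 0.1, 'joints': array([ 1.12142112e+00,  3.00400791e-01,  1.52153295e+00, -1.76053728e-06,
        1.32070596e+00, -6.66321080e-02]), 'qd': array([ 0.00084257, -0.00073563, -0.00171885, -0.00097505,  0.00060492,
       -0.00056666]), 'effort': array([ 9.26609246e-04, -5.32640219e+01, -3.53290451e+01,  7.10254395e-02,
        2.34098959e-02, -5.10548080e-05]), 'eef_pos': array([205.3201185 , 509.97640733, 204.9452589 ]), 'eef_rot': array([-3.14054781e+00, -6.80139349e-05,  2.75884996e+00]), 'wrist_force': array([0.05718332, 0.01410937, 0.22945728]), 'moment': array([0.04789944, 0.00102611, 0.02082752]), 'finger_force': 0.0, 'finger_gap': 94.49149215965149}
```

View pics/top0.png

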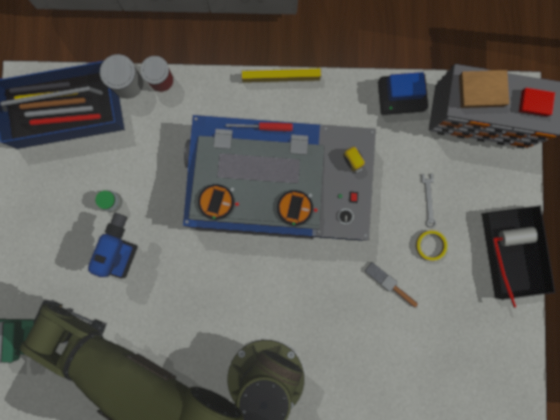

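View pics/scene0.png

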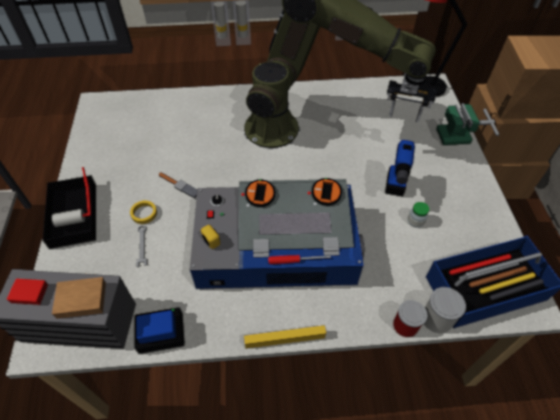

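The top view shows the extractor with its front facing the robot: left rotor near (216,202), right near (296,208), deck on the right with the dial at (346,216). I'll enlarge and fit the geometry.

```bash
python3 - <<'E'
from h import *
c=dict(np.load('/tmp/top0.npz'))
im=c['img'][110:245,175:385]; cv2.imwrite('pics/crop0.png',cv2.resize(im,None,fx=3.8,fy=3.8,interpolation=cv2.INTER_CUBIC))
hsv=cv2.cvtColor(c['img'],cv2.COLOR_BGR2HSV)
m=((hsv[...,0]>4)&(hsv[...,0]<20)&(hsv[...,1]>150)&(hsv[...,2]>120)).astype(np.uint8); m[:170]=0;m[235:]=0;m[:,:180]=0;m[:,330:]=0
n,l,s,ce=cv2.connectedComponentsWithStats(m)
for i in range(1,n):
    if s[i,4]>60: print(s[i],ce[i],px(c,int(s[i,0]+3),int(ce[i][1])))
for u,v in [(216,202),(296,208),(216,192),(340,140),(205,130),(290,222),(365,230),(200,225),(346,216),(320,150)]: print(u,v,px(c,u,v).round(1))
E
```

```text
[214 187  17  17  81] [225.03703704 195.39506173] [568.36213266 150.37465189 191.91606762]
[201 188  12  23 158] [205.86075949 198.34177215] [557.08213765 185.8805106  208.9152562 ]
[280 194  12  23 151] [284.9602649  204.46357616] [544.36819601 -43.18708408 209.69334497]
[302 197   8  12  63] [305.57142857 203.31746032] [ 548.87270425 -106.9621643   206.81989867]
[219 205  11  10  66] [223.12121212 209.18181818] [525.63082663 132.12734262 216.6155471 ]
[299 210  10  11  64] [302.84375  215.015625] [513.44101204 -98.5983881  212.15832105]
216 202 [547.3 152.2 196.2]
296 208 [534.8 -81.6 194.9]
216 192 [576.9 153.3 194.2]
340 140 [ 748.2 -213.   149.7]
205 130 [770. 197. 150.]
290 222 [492.2 -64.2 217.2]
365 230 [ 476.7 -291.4  148.7]
200 225 [481.4 203.3 149.7]
346 216 [ 516.6 -232.1  163. ]
320 150 [ 714.4 -152.   159.4]
```

View pics/crop0.png

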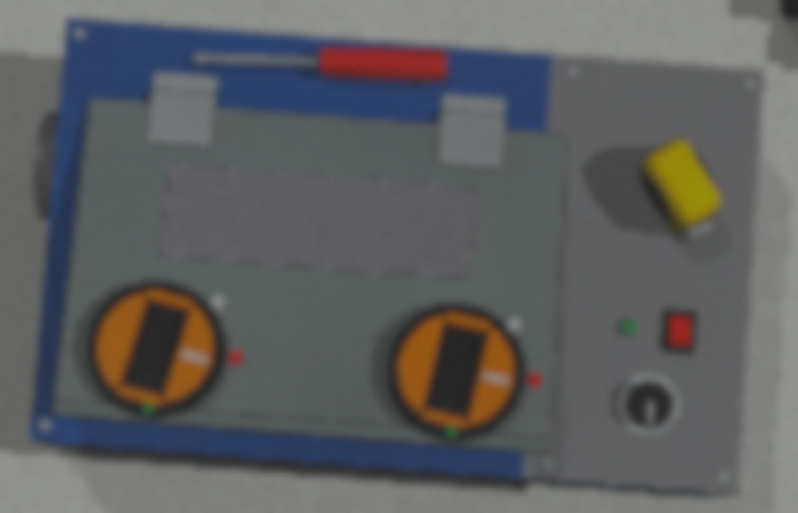

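The crop shows both slots leaning slightly clockwise of the case axis, with the pointers just past the red dots. The case yaw is about -0.05 rad. I'll raise the tool, then move over the left fastener.

>>> arm_command(plan=[[-0.3, 0, 0, -0.05, 0], [-0.3, 0, 0, -0.05, 0], [-0.3, 0, 0, -0.05, 0], [-0.3, -0.045, -0.0205, 0, 0], [-0.3, -0.045, -0.0205, 0, 0], [-0.3, -0.045, -0.0205, 0, 0], [-0.3, -0.045, -0.0205, 0, 0], [-0.3, -0.045, -0.0205, 0, 0], [-0.3, -0.045, -0.0205, 0, 0], [-0.3, -0.045, -0.0205, 0, 0], [-0.3, -0.045, -0.0205, 0, 0], [-0.3, -0.045, -0.0205, 0, 0], [-0.3, -0.045, -0.0205, 0, 0], [-0.3, 0, 0, 0, 0.18], [-0.3, 0, 0, 0, 0.18], [-0.3, 0, 0, 0, 0.18], [-0.3, 0, 0, 0, 0.18], [-0.3, 0, 0, 0, 0.18], [-0.3, 0, 0, 0, 0.18], [-0.3, 0, 0, 0, 0.18]])

```text
clock: 2.6
eef_pos: [546.3, 151.9, 355.1]
eef_rot: [-3.141, 0.0, 1.493]
wrist_force: [-0.1, 1.2, 0.3]
finger_gap: 32.6
finger_force: 0.0
```

```bash
python3 - <<'E'
from h import *
c=shot('wrist','w1'); s=manip.read_state(); print(s['eef_pos'],s['eef_rot'],s['finger_gap'],s['joints'].round(3),c['eye'],c['orientation'])
E
```

```text
[546.24576812 151.95039016 355.04102977] [-3.14084295e+00  2.05532285e-04  1.48367799e+00] 32.894054846960096 [0.207 0.279 1.209 0.    1.655 0.294] [551.09978431 218.1884506  534.24926821] [ 2.90751620e+00 -5.13340326e-04 -7.79317100e-02]
```

View pics/w1.png

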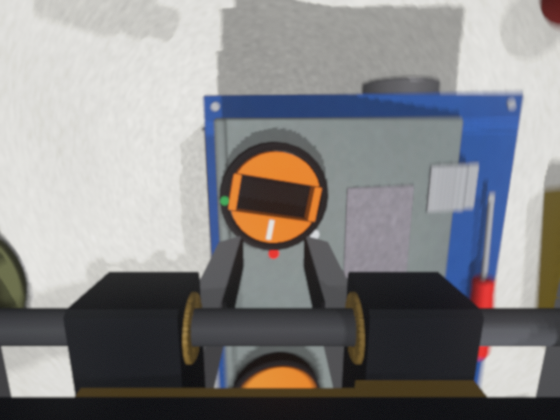

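The wrist view shows the left rotor centred near (274,195), with slot corners at (242,177), (313,186), (309,219) and (237,208). The case's front-left screw is at (215,106) and its rear-left screw at (512,104).

```bash
python3 - <<'E'
from h import *
c=dict(np.load('/tmp/w1.npz'))
P=lambda u,v:px(c,u,v)
# hatch plane from grey area
g=np.array([P(u,v) for u,v in [(330,140),(400,140),(440,150),(430,230),(335,235),(380,165),(240,135),(440,250)]])
A=np.c_[g[:,:2],np.ones(8)]; k=np.linalg.lstsq(A,g[:,2],rcond=None)[0]; n=np.r_[-k[:2],1];n/=np.linalg.norm(n); print('normal',n.round(3),'ang',np.arccos(n[2]),'dir',np.arctan2(n[1],n[0]), (A@k-g[:,2]).round(1))
for nm,q in dict(ringT=(274,146),ringB=(274,244),ringL=(225,190),ringR=(325,200),screwFL=(215,106),screwRL=(512,104),floor=(276,198)).items(): print(nm,P(*q).round(1))
# slot corners on rotor-top plane
Rm=rot(c['orientation']);e=c['eye']; p0=(P(274,146)+P(274,244)+P(225,190)+P(325,200))/4; print('ringmid',p0.round(1))
def ray(u,v,h=0):
    d=Rm@[(u-c['cx'])/c['fx'],(v-c['cy'])/c['fy'],1]; q=p0+h*n; return e+d*((q-e)@n)/(d@n)
C=[ray(*q) for q in [(242,177),(313,186),(309,219),(237,208)]]
print(np.array(C).round(1), 'mid',np.mean(C,0).round(1))
a=(C[1]+C[2]-C[0]-C[3])/2; print('slot yaw',np.arctan2(a[1],a[0]),np.linalg.norm(a))
w=ray(269,235)-ray(271,220);print('pointer',np.arctan2(w[1],w[0])); 
cr=np.mean([ray(*q) for q in[(275,142),(273,250),(221,190),(328,201)]],0);print('ring c',cr.round(1))
rd=ray(273,253)-cr;gd=ray(224,201)-cr;print('red',np.arctan2(rd[1],rd[0]),'green',np.arctan2(gd[1],gd[0]))
# edge yaw
a=P(512,104)-P(215,106);print('left edge yaw',np.arctan2(a[1],a[0]),np.linalg.norm(a))
E
```

```text
normal [ 0.177 -0.006  0.984] ang 0.1780852212233788 dir -0.03378933707414488 [ 0.1  0.   0.  -0.1  0.2  0.1 -0.2 -0.2]
ringT [550.8 201.5 210.6]
ringB [543.5 106.9 210.8]
ringL [502.6 165.6 219.3]
ringR [596.6 145.3 202.4]
screwFL [491.5 245.1 151.4]
screwRL [806.  222.6 151. ]
floor [548.8 149.8 196.4]
ringmid [548.4 154.8 210.8]
[[519.1 176.  216.2]
 [585.4 160.4 204.2]
 [579.7 128.  205. ]
 [511.7 147.4 217.3]] mid [549.  152.9 210.7]
slot yaw -0.25486270010049933 70.41507662915684
pointer -1.7791191681042038
ring c [548.1 154.  210.8]
red -1.684031972555401 green 3.1117085708104
left edge yaw -0.07137441350697898 315.28128690301355
```

>>> arm_command(plan=[[-0.3, 0, 0, 0, 0.168], [-0.3, 0.001, 0, 0.05, 0], [-0.3, 0, 0, 0.05, 0], [-0.3, 0, 0, 0.04, 0], [-0.3, 0, 0, 0.01, 0], [-0.3, 0, 0, 0.005, 0], [-0.3, 0, -0.0005, 0.005, 0], [-0.3, 0, -0.0005, 0.005, 0], [-0.3, 0, 0, 0, 0]])

```text
clock: 3.78
eef_pos: [545.7, 153.2, 190.6]
eef_rot: [3.141, -0.0, 1.331]
wrist_force: [0.2, -0.4, 0.5]
finger_gap: 33.0
finger_force: 0.1
```

```bash
python3 - <<'E'
from h import *
c=shot('wrist','w2'); s=manip.read_state(); print(s['eef_pos'],s['eef_rot'],s['wrist_force'],s['moment'])
E
```

```text
[545.65262469 153.19705732 190.65681796] [ 3.14121701e+00 -1.53468388e-04  1.33096310e+00] [-0.81859032 -0.50716521  0.11184193] [-0.07856546  0.02318669 -0.02025938]
```

View pics/w2.png

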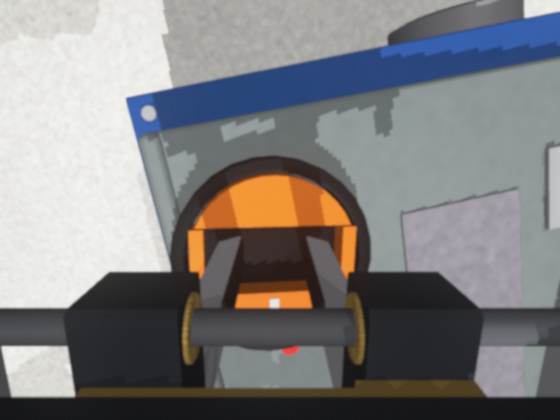

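Both fingertips are in the left slot (walls at about (192,245) and (353,245)), aligned with it. I'll press on down.

>>> arm_command(plan=[[-0.3, 0, -0.0005, 0.005, 0], [-0.3, 0, -0.0005, 0.005, 0], [-0.3, 0, -0.0005, 0.005, 0], [-0.3, 0, -0.0005, 0.005, 0], [-0.3, 0, 0, 0.003, 0], [-0.3, 0, 0, 0, 0]])

```text
clock: 4.58
eef_pos: [543.5, 153.6, 167.1]
eef_rot: [-3.141, 0.0, 1.331]
wrist_force: [-0.2, -1.7, 1.3]
finger_gap: 32.9
finger_force: 0.8
```

```bash
cat >> h.py <<'E'
def hatch(c,pts,yaw=-0.065):
    g=np.array([px(c,u,v) for u,v in pts]); A=np.c_[g[:,:2],np.ones(len(g))]; k,*_=np.linalg.lstsq(A,g[:,2],rcond=None)
    return -(k[0]*np.cos(yaw)+k[1]*np.sin(yaw)), (A@k-g[:,2]).round(1), g[:,2].round(1)
E
python3 - <<'E'
from h import *
pts=[(430,120),(540,110),(530,170),(390,180),(380,240),(540,330),(400,130)]
print(hatch(dict(np.load('/tmp/w2.npz')),pts))
c=shot('wrist','w3'); print(hatch(c,pts)); s=manip.read_state(); print(s['eef_pos'],s['eef_rot'],s['wrist_force'],s['moment'])
E
```

```text
(np.float64(0.5192563360891922), array([ 11.9, -12.6,  -0.5,  29.8,  43.2, -90.5,  18.6]), array([171.9, 163.7, 164.7, 175.9, 177.3, 305.7, 175.2]))
(np.float64(0.4001871517713961), array([  8.5, -11. ,   2.2,  27.2,  42.5, -84.4,  15. ]), array([161.2, 159.7, 159.8, 162. , 162.2, 281.8, 162. ]))
[543.54534764 153.66542666 167.25498283] [-3.14123602e+00  1.75260432e-05  1.33077486e+00] [-0.48828389 -1.6998561   1.68469829] [-0.298027    0.1695978   0.01318235]
```

>>> arm_command(plan=[[-0.3, 0, -0.0005, 0.004, 0], [-0.3, 0, 0, 0.003, 0], [-0.3, 0, 0, 0.001, 0], [-0.3, 0, 0, 0, 0]])

```text
clock: 5.12
eef_pos: [543.4, 153.8, 160.2]
eef_rot: [3.141, -0.0, 1.331]
wrist_force: [-2.1, -2.9, 10.8]
finger_gap: 32.8
finger_force: 5.3
```

```bash
python3 - <<'E'
from h import *
pts=[(430,120),(540,110),(530,170),(390,180),(380,240),(400,130)]
c=shot('wrist','w4'); print(hatch(c,pts)); s=manip.read_state(); print(s['eef_pos'],s['eef_rot'],s['wrist_force'],s['moment'])
E
```

```text
(np.float64(-0.0015188431825313585), array([ 0.3, -0. , -0. , -0.2,  0.1, -0.2]), array([157.3, 157.7, 157.9, 158. , 157.8, 157.7]))
[543.35386835 153.76414485 160.16679071] [ 3.14062723e+00 -4.02433530e-04  1.33078408e+00] [-2.58354033 -3.12357907  9.83847316] [-0.57335554  0.48197084 -0.00174831]
```

The hatch is flat and shut, with about 10 N on it. Now I'll turn the fastener.

>>> arm_command(plan=[[-0.3, 0, 0, 0.001, 0.1], [-0.3, 0, 0, 0, 0.12], [-0.3, 0, 0, 0, 0.12], [-0.3, 0, 0, 0, 0.12], [-0.3, 0, 0, 0, 0.12], [-0.3, 0, 0, 0, 0.12], [-0.3, 0, 0, 0, 0.12], [-0.3, 0, 0, 0, 0]])

```text
clock: 6.18
eef_pos: [543.8, 153.5, 160.1]
eef_rot: [3.14, -0.002, 0.509]
wrist_force: [-2.4, -5.7, 16.4]
finger_gap: 32.8
finger_force: 8.5
```

```bash
python3 - <<'E'
from h import *
c=shot('wrist','w5'); s=manip.read_state(); print(s['eef_pos'],s['eef_rot'],s['wrist_force'],s['moment'],s['joints'].round(2))
E
```

```text
[543.78942913 153.45948885 160.0325421 ] [ 3.14023918e+00 -2.18804671e-03  5.10020547e-01] [-2.88714478 -5.55712958 17.36682701] [-1.1069211   0.66272339 -0.09800449] [ 0.21  0.37  1.53 -0.    1.23  1.27]
```

View pics/w5.png

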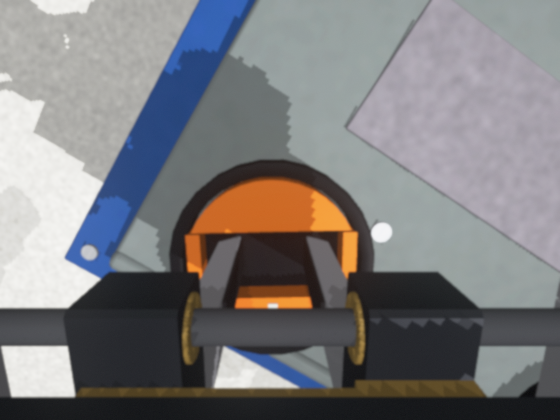

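The slot follows the fingers with little play (walls at (195,235) and (350,235), level in the tool frame), so the cam is at about 1.0 rad. I'll keep turning.

>>> arm_command(plan=[[-0.3, 0, 0, 0, 0.12], [-0.3, 0, 0, 0, 0.12], [-0.3, 0, 0, 0, 0.12], [-0.3, 0, 0, 0, 0.1], [-0.3, 0, 0, 0, 0.08], [-0.3, 0, 0, 0, 0.04], [-0.3, 0, 0, 0, 0.04], [-0.3, 0, 0, 0, 0]])

```text
clock: 7.22
eef_pos: [543.9, 153.1, 160.0]
eef_rot: [3.141, -0.003, -0.11]
wrist_force: [-3.0, -7.3, 17.2]
finger_gap: 32.6
finger_force: 8.6
```

```bash
python3 - <<'E'
from h import *
c=shot('wrist','w6'); s=manip.read_state(); print(s['eef_pos'],s['eef_rot'],s['wrist_force'],s['moment'],s['joints'].round(2))
E
```

```text
[543.89698437 153.10082963 160.02856733] [ 3.14109041e+00 -2.77066628e-03 -1.09635316e-01] [-2.29736929 -7.94061016 17.14448983] [-1.56810535  0.65133704 -0.04474916] [ 0.21  0.37  1.53 -0.    1.23  1.89]
```

View pics/w6.png

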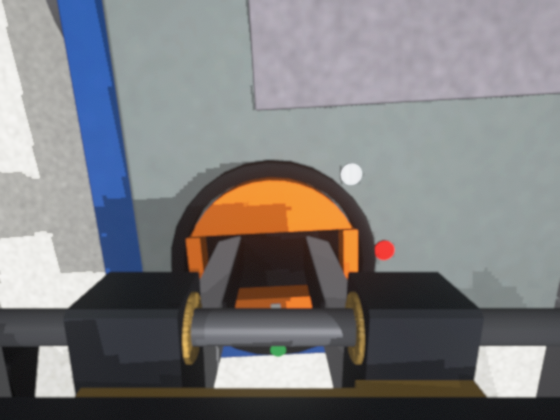

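The slot is now level with the front edge, the pointer is at the green dot (278,350), and it's starting to lag the fingers, so it's at the stop. I'll push slightly further, back off, lift out and check.

>>> arm_command(plan=[[-0.3, 0, 0, 0, 0.1], [-0.3, 0, 0, 0, 0.1], [-0.3, 0, 0, 0, 0.05], [-0.3, 0, 0, 0, 0]])

```text
clock: 7.78
eef_pos: [543.5, 154.6, 160.1]
eef_rot: [-3.139, -0.002, -0.359]
wrist_force: [-4.4, 2.4, 16.9]
finger_gap: 32.8
finger_force: 12.8
```

```bash
python3 - <<'E'
from h import *
s=manip.read_state(); print(s['eef_pos'],s['eef_rot'],s['wrist_force'],s['moment'],s['joints'].round(2))
E
```

```text
[543.54222343 154.60007726 160.07741976] [-3.13930578e+00 -1.65339681e-03 -3.59139878e-01] [-4.40284596  2.44824222 16.9115797 ] [0.35346717 1.02596553 0.30019212] [0.21 0.37 1.53 0.   1.23 2.14]
```

The moment about z has risen to 0.3 N m, so it's at the stop. I'll unload, back off, lift out and move over the right fastener.

>>> arm_command(plan=[[-0.3, 0, 0, -0.004, 0], [-0.3, 0, 0, 0, -0.1], [-0.3, 0, 0, 0, -0.1], [-0.3, 0, 0, -0.03, 0], [-0.3, 0, 0, -0.055, 0], [-0.3, 0, 0, -0.055, 0], [-0.3, 0.0047, 0.0458, 0, 0], [-0.3, 0.0047, 0.0458, 0, 0], [-0.3, 0.0047, 0.0458, 0, 0], [-0.3, 0.0047, 0.0458, 0, 0], [-0.3, 0.0047, 0.0458, 0, 0], [-0.3, 0, 0, 0, -0.18], [-0.3, 0, 0, 0, -0.18], [-0.3, 0, 0, 0, -0.18], [-0.3, 0, 0, 0, -0.18], [-0.3, 0, 0, 0, -0.18], [-0.3, 0, 0, 0, -0.18], [-0.3, 0, 0, 0, -0.18], [-0.3, 0, 0, 0, -0.18], [-0.3, 0, 0, 0, 0]])

```text
clock: 10.28
eef_pos: [530.0, -76.0, 301.9]
eef_rot: [-3.141, -0.0, 1.28]
wrist_force: [0.1, -0.1, -0.2]
finger_gap: 32.9
finger_force: 0.0
```

```bash
python3 - <<'E'
from h import *
c=shot('wrist','w7'); s=manip.read_state(); print(s['eef_pos'],s['eef_rot'],s['wrist_force'],s['joints'].round(2))
E
```

```text
[529.98475034 -75.99154143 302.03766477] [-3.14090675e+00 -7.76273014e-05  1.27677700e+00] [-0.32516471  0.24485778  0.37214613] [-0.21  0.21  1.41  0.    1.52  0.08]
```

View pics/w7.png

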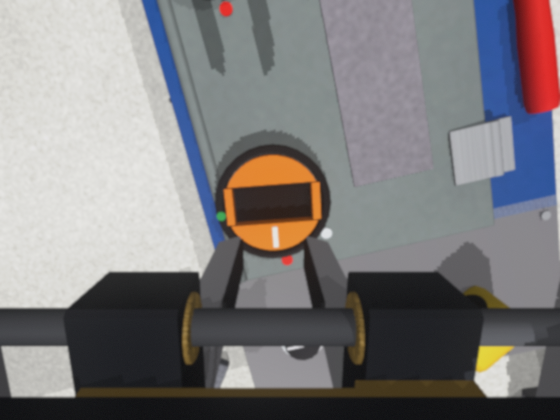

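The right rotor is centred near (273,201), with slot corners at about (233,191), (310,184), (312,215) and (236,221). The hatch is lying flat, held by the left fastener.

```bash
python3 - <<'E'
from h import *
c=dict(np.load('/tmp/w7.npz'))
print(hatch(c,[(300,80),(290,130),(400,200),(445,100),(400,225),(270,120),(450,50)]))
Rm=rot(c['orientation']);e=c['eye']
def ray(u,v,z=174):
    d=Rm@[(u-c['cx'])/c['fx'],(v-c['cy'])/c['fy'],1]; return e+d*(z-e[2])/d[2]
cr=np.mean([ray(*q) for q in[(273,145),(273,257),(216,200),(329,201)]],0)
C=[ray(*q) for q in [(233,191),(310,184),(312,215),(236,221)]]; a=C[1]+C[2]-C[0]-C[3]
print('ring',cr.round(1),'slotmid',np.mean(C,0).round(1),'slot yaw',np.arctan2(a[1],a[0]))
E
```

```text
(np.float64(0.005720362396412896), array([-0. , -0.3,  0.4,  0.1, -0.3,  0.3, -0.1]), array([158.9, 159.2, 157.9, 158. , 158.6, 158.8, 158.2]))
ring [529.9 -75.1 174. ] slotmid [529.5 -76.  174. ] slot yaw -0.20458149288293256
```

>>> arm_command(plan=[[-0.3, 0, 0, 0.05, -0.09], [-0.3, 0, 0, 0.05, 0], [-0.3, 0, 0, 0.025, 0], [-0.3, 0, 0, 0.01, 0], [-0.3, 0, 0, 0.006, 0], [-0.3, 0, 0, 0.002, 0], [-0.3, 0, 0, 0, 0]])

```text
clock: 11.2
eef_pos: [530.3, -76.1, 160.3]
eef_rot: [3.14, -0.0, 1.37]
wrist_force: [-0.2, -0.0, 3.8]
finger_gap: 32.9
finger_force: 1.6
```

>>> arm_command(plan=[[-0.3, 0, 0, 0.001, 0], [-0.3, 0, 0, 0, 0.12], [-0.3, 0, 0, 0, 0.12], [-0.3, 0, 0, 0, 0.12], [-0.3, 0, 0, 0, 0.12], [-0.3, 0, 0, 0, 0.12], [-0.3, 0, 0, 0, 0.12], [-0.3, 0, 0, 0, 0.12], [-0.3, 0, 0, 0, 0.12], [-0.3, 0, 0, 0, 0.12], [-0.3, 0, 0, 0, 0.12], [-0.3, 0, 0, 0, 0.12], [-0.3, 0, 0, 0, 0.12], [-0.3, 0, 0, 0, 0.06], [-0.3, 0, 0, 0, 0.05], [-0.3, 0, 0, 0, 0]])

```text
clock: 13.2
eef_pos: [530.5, -77.2, 160.1]
eef_rot: [3.14, -0.003, -0.18]
wrist_force: [-4.0, -6.6, 11.6]
finger_gap: 32.7
finger_force: 6.4
```

```bash
python3 - <<'E'
from h import *
s=manip.read_state(); print(s['eef_pos'],s['eef_rot'],s['wrist_force'],s['moment'],s['joints'].round(2))
E
```

```text
[530.50530457 -77.23919885 160.13346676] [ 3.13968837e+00 -2.67559607e-03 -1.80460771e-01] [-4.00374361 -6.5935851  11.60190417] [-1.20297696  0.97372733 -0.01023098] [-0.21  0.31  1.62 -0.    1.21  1.54]
```

>>> arm_command(plan=[[-0.3, 0, 0, 0, 0.1], [-0.3, 0, 0, 0, 0.1], [-0.3, 0, 0, 0, 0], [-0.3, 0, 0, 0, 0]])

```text
clock: 13.7
eef_pos: [530.0, -76.8, 160.1]
eef_rot: [3.14, -0.001, -0.379]
wrist_force: [-8.8, -2.3, 13.5]
finger_gap: 32.9
finger_force: 11.9
```

```bash
python3 - <<'E'
from h import *
s=manip.read_state(); print(s['eef_pos'],s['eef_rot'],s['wrist_force'],s['moment'],s['joints'].round(2))
E
```

```text
[530.03007432 -76.80463329 160.0875308 ] [ 3.14047399e+00 -1.48432826e-03 -3.79494000e-01] [-8.8047661  -2.32593887 13.51329828] [-0.68334502  1.75436681  0.16301083] [-0.21  0.31  1.62 -0.    1.21  1.74]
```

>>> arm_command(plan=[[-0.3, 0, 0, 0, 0.06], [-0.3, 0, 0, 0, 0], [-0.3, 0, 0, -0.004, 0], [-0.3, 0, 0, 0, -0.1], [-0.3, 0, 0, 0, -0.1], [-0.3, 0, 0, -0.03, 0], [-0.3, 0, 0, -0.06, 0], [-0.3, 0, 0, -0.06, 0], [-0.3, 0, 0, -0.06, 0], [-0.3, -0.04, -0.015, -0.03, 0], [-0.3, -0.04, -0.015, 0, 0], [-0.3, -0.04, -0.015, 0, 0], [-0.3, 0, 0, 0, 0], [-0.3, 0, 0, 0, 0]])

```text
clock: 15.45
eef_pos: [424.5, -4.1, 402.7]
eef_rot: [-3.142, -0.001, -0.239]
wrist_force: [-0.3, -0.0, 0.4]
finger_gap: 32.9
finger_force: 0.0
```

```bash
python3 - <<'E'
from h import *
c=shot('wrist','w8'); d=shot('top','top8'); s=manip.read_state(); print(s['eef_pos'],s['eef_rot'],s['wrist_force'])
a=c['img']; b=cv2.resize(d['img'][110:245,175:385],(560,360),interpolation=cv2.INTER_CUBIC)
i=np.vstack([a,b]); cv2.imwrite('pics/both8.png',cv2.resize(i,None,fx=.76,fy=.76))
E
```

```text
[424.72019197  -4.38932935 402.15681353] [ 3.14143827e+00  5.76626886e-04 -2.39856473e-01] [-0.04530863 -0.02286819 -0.11132873]
```

View pics/both8.png

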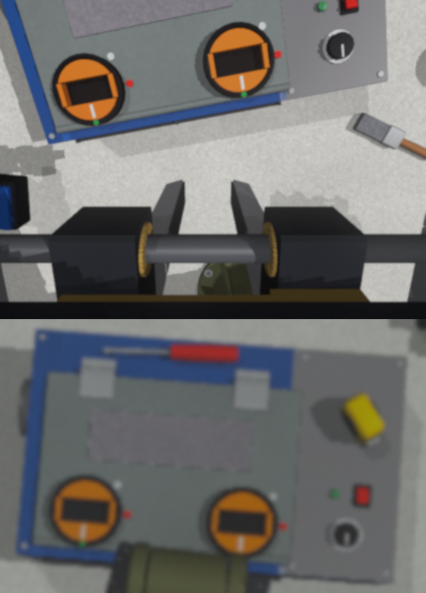

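Both pointers stand at the green dots ((96,122) and (244,95)), both slots run parallel to the front edge, and the hatch lies flat. The arm is clear, so I'll hand in.

```bash
python3 -c "
from h import *
c=dict(np.load('/tmp/w8.npz')); print(hatch(c,[(200,100),(230,80),(150,80),(360,20),(330,110),(210,60)]))
print(ticket.sign_off())"
```

```text
(np.float64(0.1540668060029757), array([ 4. ,  2.5, -2.7,  0.8, -2.4, -2.2]), array([158.5, 158.6, 159.2, 158.2, 174.2, 159. ]))
the job is handed in; nothing more can be done
None
```

The hatch is pressed shut and both fasteners are turned to their locked stops; I handed the job in at about 15.5 s with the arm clear, and the sign-off gave no verdict.

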